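# Counter-hold the hidden pivot bolt of a drooping counting magnifier

### The arm

A 7-joint arm with a two-finger parallel gripper is mounted at the origin on a cart in front of the work surface, level with it; the furniture and walls round the work are solid. World frame = base frame: x ahead of the robot, y to its left, z up, the work surface at z = 0. Lengths are in m, angles in rad, forces in N, time in s.
With the tool pointing down it reaches from about 0.425 to 0.875 m from the base axis. Payload 8.4 kg.
Tool frame: the origin (TCP) lies on the centre line of the jaws, within the pads' length; the fingertips stand 25 mm ahead of it and the grasp point (between the pads) lies 6 mm ahead of it (tip_extent is the distance from the TCP to the fingertips, in m); z points along the fingers, y is the line along which they close (so a half turn about z gives the same grasp; the last joint's range is limited). The gripper opens to 87 mm and grips with 3 to 60 N. Pads are 19 mm wide; open, the fingers measure 117 mm over their backs; the gripper's body (75 mm by 190 mm) begins 51 mm behind the grasp point.
Start: joints at [-1.387, 0.333, 0.04, 1.465, -0.013, 1.343, -0.059], TCP at [0.181, 0.624, 0.248] pointing down, gripper open.
Joint ranges: [-2.58, 2.58], [-0.38, 2.09], [-1.3, 1.39], [0.25, 2.4], [-1.5, 4.64], [0.08, 2.09], [-2.65, 2.65]. Speed limits (rad/s): [2.22, 2.22, 2.79, 2.79, 3.14, 3.14, 3.14].

### API

Orientations are given as a unit quaternion [w, x, y, z].
In Python, from station import observe, capture, job_done, tip_extent gives the robot as it stands. The module is installed in compiled form; this text tells all that it offers.
- The arm moves only by the tool jog_arm, never from a script. Its argument "motion" is one flat list of numbers, 6 for each row, row after row: the shift along the tool's x, y, z in cm, then the turn, a rotation vector about the tool's x, y, z in degrees. In form: [tx, ty, tz, rx, ry, rz, tx, ty, tz, rx, ry, rz, ...]. A call has 1 to 12 rows; each row shifts and turns the commanded pose from where the row before left it, along the tool's axes as they then stand; what a row does not reach is not made up. A row lasts 1/12 s, in which the tool goes at most 41.7 mm and 7.16 degrees, less where a joint would pass 70% of its speed; a pose out of reach is approached as far as the arm can. A call with a gripper value outside its range is refused whole. "gripper" is the opening in per cent of the stroke, from 0 (shut) to 100 (fully open), set as the call begins (left out, the last holds). The fingers move at their own pace and stop on an object; "grip_force" is the grip in N (left out, the last holds). Time passes only in rows, so rows that do not move let the fingers close. It gives the time, the measured TCP pose, the force, the opening and the grip force at its end, in the units of the state.
- observe(): the state, without advancing time (a new reading comes with each control period).
- capture(name): name is "scene" or "side" or "wrist"; returns a dict with "image" (480x640x3 uint8, red, green, blue), "intrinsics" (3x3 intrinsics, pixels), "rvec" (rotation vector, rad) and "tvec" (3), from world to camera coordinates, as OpenCV has them. Camera axes: x right, y down, z forward; pixel columns grow to the right and rows downward; lengths in m; the calibration is good to about 2 mm. The wrist camera is an equidistant fisheye: a pixel r from the principal point sees the ray r / f radians off the axis. A picture is of the moment at which its call begins. There is no depth.
- job_done(): hands the job in; it is judged then, once.
The state is a dict: "t": time; "joints": joint angles; "qvel": joint speeds; "effort": joint torques, N m; "tool_pos": TCP position; "eef_rot": TCP orientation; "force": force on the tool from outside, world axes, zero at the start; "wrist_torque": the same for the moment, N m; "width": opening from 0.0 (shut) to 1.0 (fully open); "finger_force": force on a finger pad.
Only numpy, scipy, OpenCV 4.12 (cv2) and the standard library are available. Lean on these libraries where they do the work, as an engineer would, in place of code of your own. Each camera call takes 0.05 s, during which the arm holds its last target. There are 200 camera calls.

### The job

The magnifier's lens has drooped because the nut on its pivot bolt is slack. First swing the keeper bar down over the bracket's foot until it snaps fully shut, so that the bracket cannot lift; then reach down into the gap behind the bracket's front plate, grip the hidden hex bolt head across its flats and turn it until the lens arm is level. Finish still gripping the bolt head, holding it from turning with the arm level so that I can tighten the nut, and do not touch the lens or its arm or disturb the things around.

Things in the scene. Friction and masses are not known exactly. Their poses are not given: they have to be found in the camera images.
- base: white magnifier base, fixed, 12 mm thick; origin under it, below the bolt. Its frame: x from front to back (away from the user), y to the side of the lens, z up. A round white dish stage, 114 mm across, is at x -42, y +122 mm; the keeper bar is on the other side, at y -100 mm.
- bracket: grey lift-out bracket, loose, foot 10 mm thick in a pocket of the base, 1.5 mm play; origin mid-underside of the foot, 12 mm over the worktop, axes as the base's. Front plate 52 mm wide, x -28 to -22 mm, top at z 144; behind it a 42 mm gap, open above and sideways; then a white box, x 20 to 52, y -36 to 36, top at z 128. Pivot bolt along x at z 118: head behind the plate, arm and nut in front
- bolt_head: steel hex head of the pivot bolt, in the gap behind the front plate: 24 mm across flats, 18 mm thick, 3 mm from the plate; origin at its centre, x along the bolt. One with the lens arm. With the arm level two flats face +y and -y (taken by a gripper pointing straight down, closing along y); drooped, they are turned with the arm by the same angle, the top of the head towards the lens side
- gap (a point): point on the bolt's axis, 5 mm farther back than the centre of the head and 17 mm behind the plate's rear face: middle of the finger pads for a grip on the head; a firm grip (40 to 60 N) holds it
- lens_pivot (a joint): droop of the lens arm about the bolt (rad): 0 level, positive with the lens end lower (a turn about the bracket's -x); starts on its stop at +0.40, upper stop at -0.12. Turns easily; its weight drives it back with about 0.1 N m and it falls if not held
- lens_center (a point): centre of the round lens, 97 mm across its black rim, on the white arm in front of the plate, 122 mm from the bolt's axis towards +y
- keeper_bar (a joint): keeper bar angle (rad): 0 shut (level over the foot's lug, held by a spring ball in the catch block), positive swung up about its hinge; starts 0.9 to 1.2. Stays where it is left. It meets the ball about 0.10 before shut and needs some 5 N down on its end to snap past; shut is below 0.03
- keeper_hinge (a point): axis of the keeper bar's hinge, along the base's y, 30 mm over the worktop. From it the steel bar, 12 mm wide, runs 128 mm to its round nose, towards the front (-x) when shut. The catch block in front of the nose is 46 mm high.
- keeper_grip (a point): grip point in the bar's red upright handle, a rounded post 14 x 14 x 40 mm: 110 mm from the hinge along the bar and 26 mm off the bar's mid-line; 56 mm over the worktop when shut, handle then upright, its top at 73 mm. Take it across y; it may pivot between the fingers.
- dish_on_stage: petri dish with red agar, 90 mm across, 16 mm high, loose on the dish stage under the lens; origin under its centre; leave it alone
- cup_a: sample cup with red lid, 39 mm across, 74 mm high, loose; bystander
- cup_b: sample cup with red lid, 39 mm across, 74 mm high, loose; bystander
- marker_red: white marker with red cap, 130 mm long, loose; bystander
- timer_grey: lab timer, 62 x 68 x 22 mm, loose; bystander
- spanner: open spanner, 160 mm, on the right-hand counter, for the nut; bystander

How it is judged:
By the outcome, as a careful person would: the job done as asked, in the order asked, and still so for the second after the job is handed in, while the arm keeps its last pose, push and grip.
It also fails if it takes over 45 s, if anything falls off the work surface, if the arm or the gripper's body presses on something with over 40 N, if the wrist force passes 120 N, or if a joint passes its speed limit or range.

## Working session

There is one attempt and no reset: what is moved stays moved. The work goes in short steps, Python scripts to look and compute and a tool call to move; the robot and the scene stay as the last step left them, time stands still between calls to the robot, and variables do not carry over. Pictures are saved under pics/ and viewed, at most 10 in all, crops included, and the job is handed in when it is done.

Besides the shell and the picture viewer there is one more tool, called after "Request:" as name(argument=value, ...) on one line, values as JSON. jog_arm: Moves the arm, as the interface text tells. Its arguments: {"type":"object","properties":{"motion":{"type":"array"},"gripper":{"type":"number"},"grip_force":{"type":"number"}},"required":["motion"]}

```bash
mkdir -p pics; python3 - <<'E'
from station import *
import cv2,pickle
s=observe();print({k:s[k] for k in('t','tool_pos','eef_rot','force','width')},tip_extent)
d={}
for n in('scene','side','wrist'):
    c=capture(n);d[n]=c;cv2.imwrite(f'pics/{n}0.png',c['image'][:,:,::-1])
    import numpy as np
    R=cv2.Rodrigues(np.array(c['rvec']))[0];print(n,c['intrinsics'],-R.T@np.array(c['tvec']).ravel())
pickle.dump(d,open('c0.pkl','wb'))
E
```

```text
{'t': 0.0, 'tool_pos': array([0.18125585, 0.6237683 , 0.24666602]), 'eef_rot': array([-7.68061447e-05,  1.40916373e-01,  9.90021184e-01, -7.91315990e-04]), 'force': array([ 0.07619555, -0.49015985, -0.23360937]), 'width': 1.0009709488905225} 0.025
scene [[545.28972095   0.         326.58292414]
 [  0.         545.28972095 237.59552852]
 [  0.           0.           1.        ]] [-0.02250619 -0.57897824  1.09246207]
side [[474.66556124   0.         317.64323668]
 [  0.         474.66556124 229.09564564]
 [  0.           0.           1.        ]] [-0.15601789 -0.71235992  0.58946658]
wrist [[371.64829954   0.         318.55552258]
 [  0.         371.64829954 244.40285543]
 [  0.           0.           1.        ]] [0.09902106 0.64759208 0.38401176]
```

View pics/scene0.png

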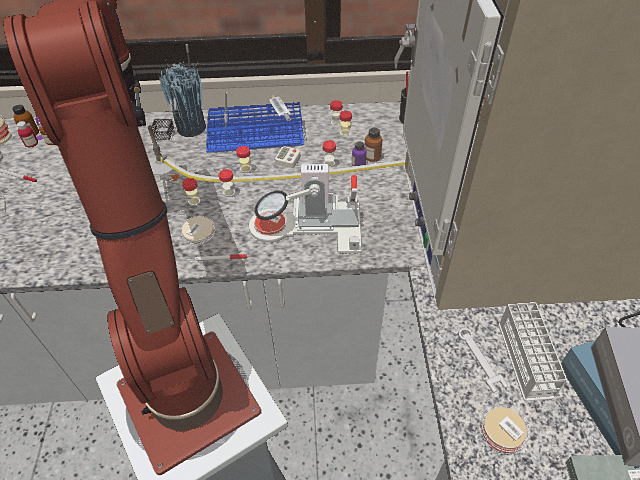

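View pics/side0.png

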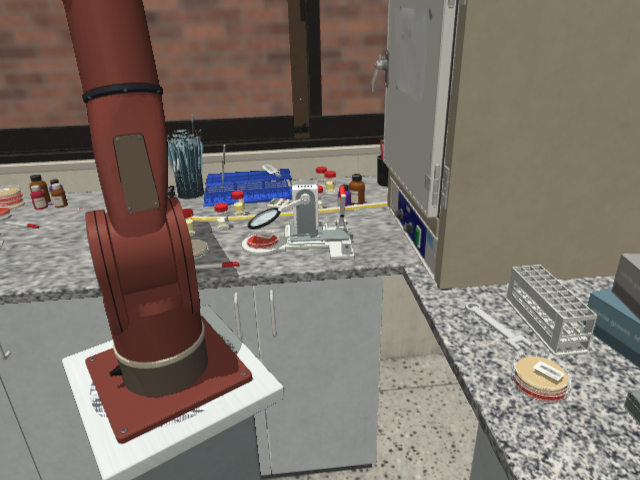

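The scene and side views show the magnifier around (250–360, 160–250) in both images, with the red keeper handle up at (354,182) in the scene view and the lens at about (271,205). I'll zoom in next.

```bash
cat > h.py <<'E'
import numpy as np,cv2,pickle
def ray(c,uv):
    R=cv2.Rodrigues(np.array(c['rvec']))[0];t=np.array(c['tvec']).ravel()
    p=cv2.undistortPoints(np.array([[uv]],float),c['intrinsics'],None)[0,0]
    return -R.T@t,R.T@np.array([p[0],p[1],1])
def plane(c,uv,z):
    o,d=ray(c,uv);return o+d*(z-o[2])/d[2]
def proj(c,P):
    return cv2.projectPoints(np.atleast_2d(P).astype(float),np.array(c['rvec']),np.array(c['tvec']),c['intrinsics'],None)[0][:,0]
def tri(c1,u1,c2,u2):
    o1,d1=ray(c1,u1);o2,d2=ray(c2,u2)
    k=np.linalg.lstsq(np.c_[d1,-d2],o2-o1,rcond=None)[0]
    a,b=o1+k[0]*d1,o2+k[1]*d2
    return (a+b)/2,np.linalg.norm(a-b)
E
python3 - <<'E'
import cv2,numpy as np
a=cv2.imread('pics/scene0.png')[155:260,240:373];b=cv2.imread('pics/side0.png')[170:264,235:368]
f=lambda i:cv2.resize(i,None,fx=6,fy=6,interpolation=cv2.INTER_CUBIC)[:600]
A=f(a)
cv2.imwrite('pics/za.png',A[:600,:798]);cv2.imwrite('pics/zb.png',f(b)[:, :798])
E
```

```text
(no output)
```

View pics/za.png

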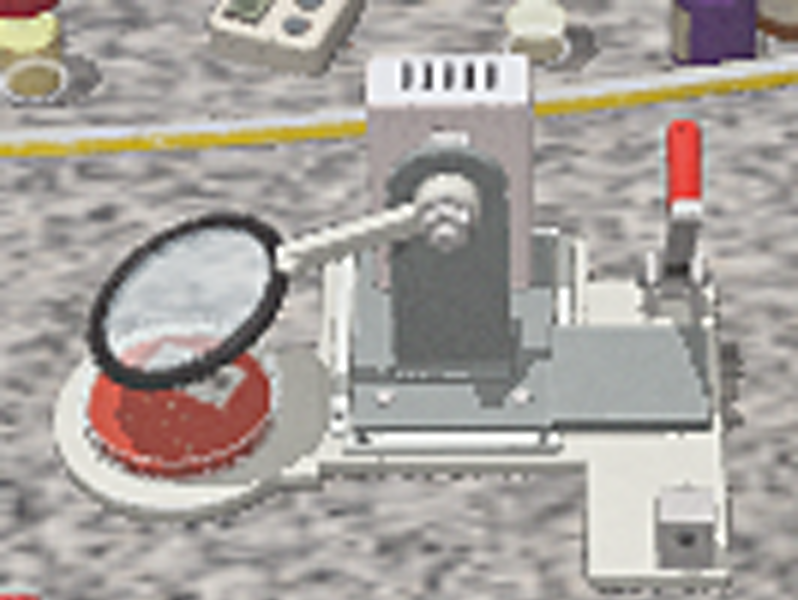

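View pics/zb.png

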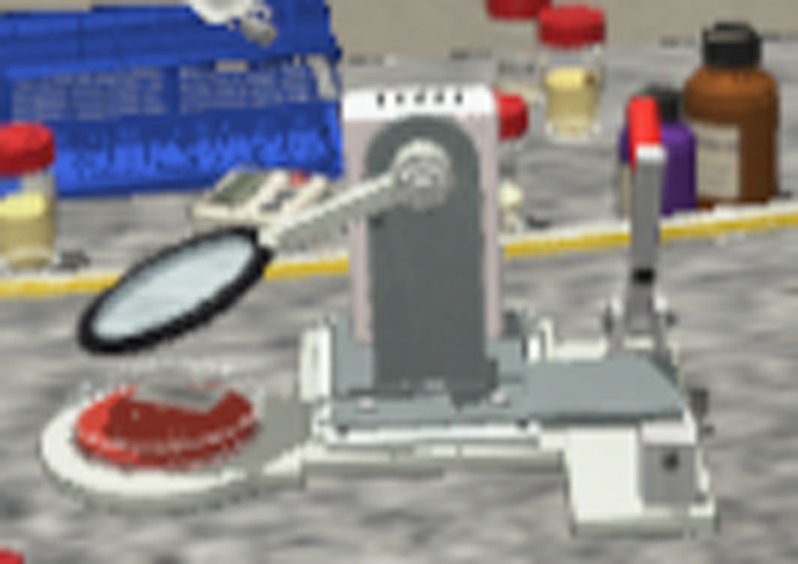

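Scene zoom (x6): box top front edge runs from (368,105) to (533,105), handle is at about (683,165), catch block at (687,500) and the hinge near (680,270). The side zoom shows the same parts, with the bar raised at about 60°. Next I'll measure the base pose.

```bash
python3 - <<'E'
from h import *
d=pickle.load(open('c0.pkl','rb'));S,T=d['scene'],d['side']
s=lambda u,v:(240+(u+.5)/6-.5,155+(v+.5)/6-.5)
t=lambda u,v:(235+(u+.5)/6-.5,170+(v+.5)/6-.5)
for n,p,z in [('boxFL',s(368,105),.14),('boxFR',s(531,105),.14),('boxBL',s(370,57),.14),('boxBR',s(530,57),.14),
 ('baseFRcorner',s(727,578),.0),('baseFLcorner',s(588,578),.0),('catchtopFL',s(656,500),.046),('catchtopFR',s(716,500),.046),('catchtopBR',s(716,487),.046),('catchtopBL',s(660,487),.046),
 ('lugFR',s(710,425),.022),('lugBR',s(690,325),.022),('footFL',s(352,425),.022),('stageL',s(55,425),.012)]:
    print('S',n,plane(S,p,z).round(4))
for n,p,z in [('boxFL',t(343,122),.14),('boxFR',t(498,122),.14),('baseFR',t(713,530),0),('baseFL',t(572,530),0)]:
    print('T',n,plane(T,p,z).round(4))
print('nut',tri(S,s(446,213),T,t(424,178)),'platetop',tri(S,s(447,145),T,t(422,116)))
pts=[]
for c,(x0,x1,y0,y1) in((S,(345,365,165,195)),(T,(330,352,180,205))):
    h=cv2.cvtColor(c['image'],cv2.COLOR_RGB2HSV)
    m=(((h[...,0]<8)|(h[...,0]>172))&(h[...,1]>150)&(h[...,2]>90)).astype('uint8')
    k=np.zeros_like(m);k[y0:y1,x0:x1]=m[y0:y1,x0:x1]
    v,u=np.nonzero(k);print(len(u),u.min(),u.max(),v.min(),v.max());pts.append((u.mean(),v.mean()))
print('handle',pts,tri(S,pts[0],T,pts[1]))
# lens rim
for c,z in((S,s(188,300)),(T,t(176,290))):pass
print('lens',tri(S,s(188,300),T,t(176,290)))
E
```

```text
S boxFL [0.4922 0.3307 0.14  ]
S boxFR [0.5501 0.2917 0.14  ]
S boxBL [0.5091 0.3564 0.14  ]
S boxBR [0.5667 0.3175 0.14  ]
S baseFRcorner [0.5382 0.1224 0.    ]
S baseFLcorner [0.4885 0.1558 0.    ]
S catchtopFL [0.5147 0.144  0.046 ]
S catchtopFR [0.5357 0.1299 0.046 ]
S catchtopBR [0.5399 0.1358 0.046 ]
S catchtopBL [0.5203 0.149  0.046 ]
S lugFR [0.5717 0.183  0.022 ]
S lugBR [0.5997 0.2375 0.022 ]
S footFL [0.4409 0.2709 0.022 ]
S stageL [0.3354 0.3525 0.012 ]
T boxFL [0.4836 0.3166 0.14  ]
T boxFR [0.5376 0.2717 0.14  ]
T baseFR [0.5336 0.1144 0.    ]
T baseFL [0.4863 0.152  0.    ]
nut (array([0.49310738, 0.26869055, 0.12516664]), np.float64(0.002379177562030121)) platetop (array([0.50316177, 0.28302664, 0.14786553]), np.float64(0.001879496307063913))
68 351 356 175 188
42 340 344 186 197
handle [(np.float64(353.6617647058824), np.float64(181.2058823529412)), (np.float64(341.8095238095238), np.float64(190.23809523809524))] (array([0.58458917, 0.22631109, 0.14093459]), np.float64(0.0005672139711519536))
lens (array([0.39689607, 0.32774803, 0.07747557]), np.float64(0.0020711048736660877))
```

Request:
jog_arm(motion=[0,0,0,0,0,5.9,0,0,0,0,0,5.9,0,0,0,0,0,5.9,-3,-0.3,0,0,0,0,-3,-0.3,0,0,0,0,-3,-0.3,0,0,0,0,-3,-0.3,0,0,0,0,-3,-0.3,0,0,0,0,-3,-0.3,0,0,0,0,-3,-0.3,0,0,0,0,-3,-0.3,0,0,0,0,-3,-0.3,0,0,0,0], gripper=0)

```text
t: 1.15
tool_pos: [0.3913, 0.4499, 0.2474]
eef_rot: [-0.0, 0.292, 0.957, -0.0]
force: [0.6, 0.2, -0.2]
width: 0.172
finger_force: 0.0
```

```bash
cat >> h.py <<'E'
from scipy.spatial.transform import Rotation as Ro
O=np.array([.510,.2946,0.]);YAW=np.deg2rad(56.1)
B=Ro.from_euler('z',YAW).as_matrix()
def w(p):return O+B@np.array(p)   # base frame -> world
def b(p):return B.T@(np.array(p)-O)
def rot(q):return Ro.from_quat(np.array(q)[[1,2,3,0]]).as_matrix()
def st():
    from station import observe
    s=observe();R=rot(s['eef_rot'])
    print('t',s['t'],'base mm',(b(s['tool_pos'])*1e3).round(1),'F_base',(B.T@s['force']).round(1),'w',round(s['width'],3),'ff',s['finger_force'],'j',np.round(s['joints'],2))
    print('tool axes in base(cols)',(B.T@R).round(3).tolist());return s,R
E
python3 - <<'E'
from h import *
st()
d=pickle.load(open('c0.pkl','rb'));S=d['scene']
print('cab edge',[b(plane(S,u,0)).round(3) for u in((405,165),(412,268),(385,190))])
E
```

```text
t 1.15 base mm [ 62.7 185.1 247.4] F_base [ 0.5 -0.3 -0.2] w 0.172 ff 0.0 j [-1.12  0.22  0.22  1.61 -0.05  1.31  0.09]
tool axes in base(cols) [[0.0, 1.0, -0.0], [1.0, -0.0, 0.0], [0.0, -0.0, -1.0]]
cab edge [array([ 0.204, -0.263,  0.   ]), array([-0.183, -0.247,  0.   ]), array([ 0.098, -0.196,  0.   ])]
```

Request:
jog_arm(motion=[-3.5,-0.35,0,0,0,0,-3.5,-0.35,0,0,0,0,-3.5,-0.35,0,0,0,0,-3.5,-0.35,0,0,0,0,-3.5,-0.35,0,0,0,0,-3.5,-0.35,0,0,0,0,-3.5,-0.35,0,0,0,0,-3.5,-0.35,0,0,0,0,0,0,0,0,0,0,0,0,0,0,0,0])

```text
t: 1.98
tool_pos: [0.6087, 0.2689, 0.2469]
eef_rot: [0.0, 0.294, 0.956, -0.001]
force: [-0.7, 0.7, 0.0]
width: 0.006
finger_force: 0.0
```

```bash
python3 - <<'E'
from h import *
from station import *
st()
c=capture('wrist');pickle.dump(c,open('w1.pkl','wb'));cv2.imwrite('pics/w1.png',c['image'][:,:,::-1])
R=cv2.Rodrigues(np.array(c['rvec']))[0];print('cam base',b(-R.T@np.array(c['tvec']).ravel()),(B.T@R.T).round(2).tolist())
E
```

```text
t 1.9833 base mm [ 33.7 -96.2 246.9] F_base [0.2 1.  0. ] w 0.006 ff 0.0 j [-0.76  0.38  0.37  1.44 -0.14  1.35  0.59]
tool axes in base(cols) [[0.005, 1.0, -0.001], [1.0, -0.005, -0.001], [-0.001, -0.001, -1.0]]
cam base [ 0.03372264 -0.01064577  0.38414288] [[1.0, -0.0, -0.0], [-0.0, -0.95, -0.31], [-0.0, 0.31, -0.95]]
```

View pics/w1.png

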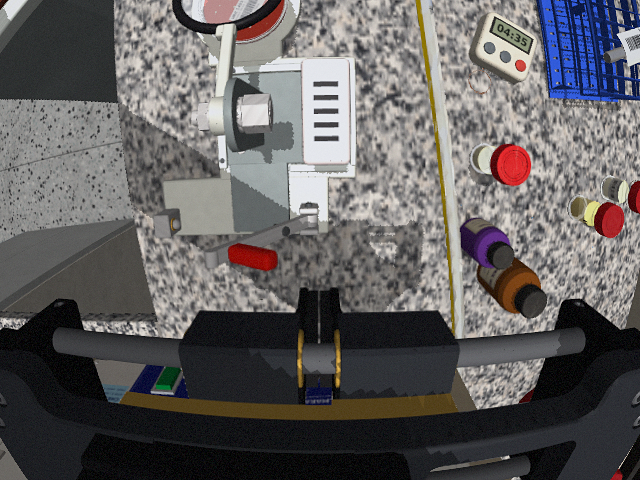

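The wrist view shows the bolt head at about (257,112), the front plate at (240,115), the box top spanning (302–355, 58–165), the red handle at (229–277, 244–270) and the hinge near (310,213).

```bash
cat >> h.py <<'E'
def fray(c,uv):
    K=c['intrinsics'];R=cv2.Rodrigues(np.array(c['rvec']))[0]
    p=cv2.fisheye.undistortPoints(np.array([[uv]],float),K,np.zeros(4))[0,0]
    return -R.T@np.array(c['tvec']).ravel(),R.T@np.array([p[0],p[1],1])
def fpl(c,uv,z):
    o,d=fray(c,uv);return (b(o+d*(z-o[2])/d[2])*1e3).round(1)
def fply(c,uv,y): # base y plane
    o,d=fray(c,uv);o=b(o);d=B.T@d;return ((o+d*(y-o[1])/d[1])*1e3).round(1)
E
python3 - <<'E'
from h import *
c=pickle.load(open('w1.pkl','rb'))
h=cv2.cvtColor(c['image'],cv2.COLOR_RGB2HSV)
m=(((h[...,0]<8)|(h[...,0]>172))&(h[...,1]>150)&(h[...,2]>90)).astype('uint8');k=np.zeros_like(m);k[235:280,215:290]=m[235:280,215:290]
cn=max(cv2.findContours(k,0,2)[0],key=cv2.contourArea);r=cv2.minAreaRect(cn);print(cv2.boxPoints(r).round(1).tolist(),r)
# box top
w_=((h[...,1]<30)&(h[...,2]>200)).astype('uint8');k=np.zeros_like(w_);k[50:172,299:360]=w_[50:172,299:360]
print('white bbox',cv2.boundingRect(k))
for n,u in(('FL',(303,58)),('FR',(302,163)),('BL',(350,58)),('BR',(350,163))):print(n,fpl(c,u,.14))
for n,u in(('platetop',(228,115)),('platetop2',(240,115))):print(n,fpl(c,u,.156))
for n,u in(('headfrontedge',(243,112)),('headback',(272,112)),('headtop',(257,97)),('headbot',(257,130))):print(n,fpl(c,u,.136))
print('handle c on y=-.1',fply(c,r[0],-.100),'ends',fply(c,(229,255),-.1),fply(c,(277,258),-.1))
print('hinge',fpl(c,(310,212),.035),'catch',fpl(c,(155,222),.046),fpl(c,(180,222),.046))
E
```

```text
[[225.1999969482422, 261.3999938964844], [229.8000030517578, 240.8000030517578], [278.8999938964844, 251.8000030517578], [274.3999938964844, 272.29998779296875]] ((252.09408569335938, 256.57647705078125), (50.327857971191406, 21.04224967956543), 12.52880859375)
white bbox (299, 50, 61, 122)
FL [ 23.7  36.5 140. ]
FR [ 22.5 -33.2 140. ]
BL [ 53.9  36.5 140. ]
BR [ 53.9 -33.2 140. ]
platetop [-22.1  -0.4 156. ]
platetop2 [-14.5  -0.9 156. ]
headfrontedge [-16.6   1.9 136. ]
headback [  2.9   1.1 136. ]
headtop [ -7.   11.6 136. ]
headbot [ -7.4 -10.7 136. ]
handle c on y=-.1 [ -14.9 -100.   134.6] ends [ -33.  -100.   131.2] [   3.6 -100.   137.6]
hinge [ 24.7 -90.2  35. ] catch [-131.3  -95.2   46. ] [-103.5  -95.8   46. ]
```

Request:
jog_arm(motion=[-0.3,0,2.5,0,0,0,0,0,2.5,0,0,0,0,0,2.5,0,0,0,0,0,2.5,0,0,0,0,-1,0,0,0,0,0,-1,0,0,0,0,0,-0.8,0,0,0,0,0,-0.8,0,0,0,0], gripper=0)

```text
t: 2.7
tool_pos: [0.5897, 0.2398, 0.1497]
eef_rot: [0.001, 0.292, 0.957, 0.001]
force: [0.1, 0.6, 0.6]
width: 0.007
finger_force: 0.3
```

```bash
python3 - <<'E'
from h import *
st()
E
```

```text
t 2.7 base mm [ -1.  -96.7 149.7] F_base [0.6 0.2 0.6] w 0.007 ff 0.2720971964299679 j [-0.74  0.38  0.36  1.64 -0.15  1.15  0.64]
tool axes in base(cols) [[0.0, 1.0, 0.003], [1.0, -0.0, -0.001], [-0.001, 0.003, -1.0]]
```

Request:
jog_arm(motion=[-0.2,-0.6,0.1,0,0,0,0,-0.6,0.1,0,0,0,0,-0.6,0,0,0,0,0,-0.6,0,0,0,0,0,-0.6,0,0,0,0,0,-0.4,0,0,0,0,0,0,0,0,0,0])

```text
t: 3.28
tool_pos: [0.572, 0.2098, 0.1456]
eef_rot: [-0.0, 0.292, 0.956, -0.0]
force: [-0.1, 0.2, -0.1]
width: 0.005
finger_force: 0.0
```

```bash
python3 - <<'E'
from h import *
from station import *
st()
c=capture('wrist');pickle.dump(c,open('w2.pkl','wb'));cv2.imwrite('pics/w2.png',c['image'][:,:,::-1])
E
```

```text
t 3.2833 base mm [-35.9 -98.8 145.6] F_base [ 0.1  0.2 -0.1] w 0.005 ff 0.0 j [-0.73  0.33  0.37  1.71 -0.13  1.12  0.66]
tool axes in base(cols) [[0.001, 1.0, -0.0], [1.0, -0.001, 0.0], [0.0, -0.0, -1.0]]
```

View pics/w2.png

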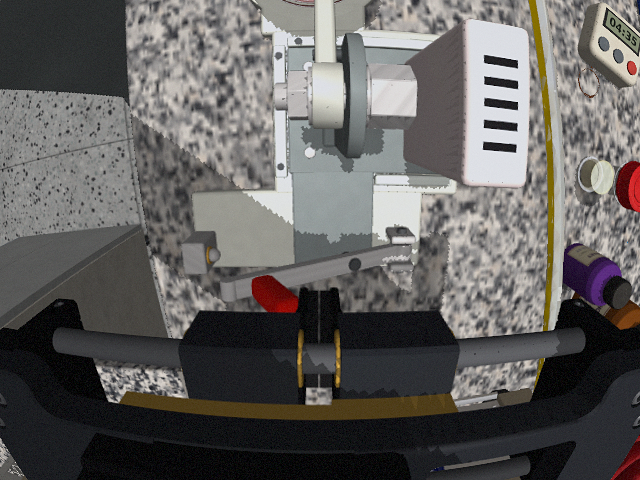

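The view shows the bar swung partway down, with the handle at (272,293) touching the fingers and the bolt head at (367–417, 65–115). Next I'll lift over the handle top and press down along the arc.

Request:
jog_arm(motion=[0,0,-2,0,0,0,0,-1.2,0,0,0,0,0,-1.2,0,0,0,0,0,-0.5,1,0,0,0,0,-0.3,1,0,0,0,0,-0.4,1,0,0,0,0,-0.5,1,0,0,0,0,-0.4,1,0,0,0,0,-0.4,0.8,0,0,0,0,0,0,0,0,0])

```text
t: 4.17
tool_pos: [0.5385, 0.1596, 0.1024]
eef_rot: [-0.006, 0.295, 0.956, -0.009]
force: [-21.5, -29.6, 14.3]
width: 0.003
finger_force: 18.4
```

```bash
python3 - <<'E'
from h import *
st()
E
```

```text
t 4.1667 base mm [-96.2 -99.  102.4] F_base [-36.6   1.3  14.3] w 0.003 ff 18.448894321918488 j [-0.7   0.3   0.39  1.85 -0.12  1.03  0.71]
tool axes in base(cols) [[0.007, 1.0, -0.02], [1.0, -0.007, 0.006], [0.006, -0.02, -1.0]]
```

```bash
python3 - <<'E'
from h import *
from station import *
c=capture('wrist');pickle.dump(c,open('w3.pkl','wb'))
e=capture('scene')
A=cv2.resize(c['image'][150:350,150:450],(600,400));D=cv2.resize(e['image'][155:260,240:373],None,fx=4,fy=4)
cv2.imwrite('pics/w3.png',np.hstack([cv2.resize(A,(450,300)),cv2.resize(D,(340,300))])[:,:,::-1])
st()
E
```

```text
t 4.2667 base mm [-95.8 -99.  103.2] F_base [-36.3   1.5  15.4] w 0.004 ff 19.008855909341946 j [-0.7   0.3   0.39  1.85 -0.12  1.04  0.71]
tool axes in base(cols) [[0.006, 1.0, -0.02], [1.0, -0.006, 0.006], [0.006, -0.02, -1.0]]
```

View pics/w3.png

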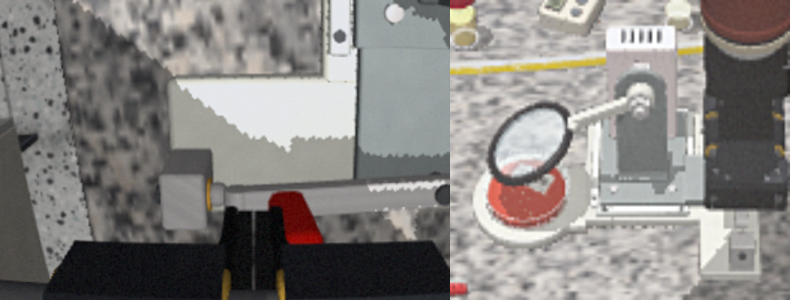

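The fingers slid in front of the handle, which is now on their +x side. I'll lift off, step back and press on its top.

Request:
jog_arm(motion=[0,-0.3,-1,0,0,0,0,0,-1.5,0,0,0,0,0,-2,0,0,0,0,0,-1,0,0,0,0,1.3,0,0,0,0,0,1.3,0,0,0,0,0,0,0.5,0,0,0,0,0,0,0,0,0])

```text
t: 4.93
tool_pos: [0.557, 0.1899, 0.1549]
eef_rot: [-0.001, 0.291, 0.957, -0.001]
force: [-0.7, -0.6, 0.6]
width: 0.005
finger_force: 0.0
```

```bash
python3 - <<'E'
from h import *
from station import *
st()
c=capture('wrist');pickle.dump(c,open('w4.pkl','wb'))
h=cv2.cvtColor(c['image'],cv2.COLOR_RGB2HSV)
m=(((h[...,0]<8)|(h[...,0]>172))&(h[...,1]>150)&(h[...,2]>90)).astype('uint8');m[:200]=0;m[330:]=0;m[:,:150]=0;m[:,420:]=0
v,u=np.nonzero(m);print(len(u),u.min(),u.max(),v.min(),v.max())
for y in range(v.min(),v.max()+1,6):
    q=u[v==y]
    if len(q):print(y,q.min(),q.max())
cv2.imwrite('pics/w4.png',cv2.resize(c['image'][180:330,150:450],(800,400))[:,:,::-1])
E
```

```text
t 4.9333 base mm [-60.7 -97.4 154.9] F_base [-0.8  0.2  0.6] w 0.005 ff 0.0 j [-0.72  0.29  0.38  1.75 -0.12  1.13  0.67]
tool axes in base(cols) [[-0.001, 1.0, -0.003], [1.0, 0.001, 0.001], [0.001, -0.003, -1.0]]
603 276 301 253 291
253 282 291
259 281 291
265 277 294
271 279 298
277 279 301
283 280 301
289 281 298
```

View pics/w4.png

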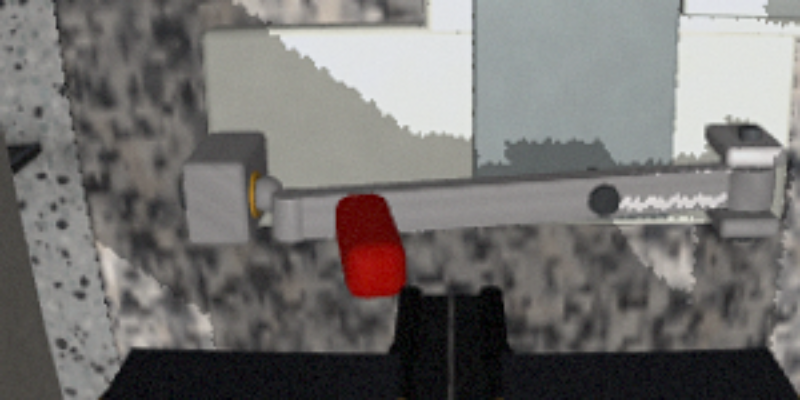

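Handle top at full-image pixel (291,281), standing nearly upright about 16 mm ahead of the fingers. The bar is almost down on the ball and the hinge is at x≈+25.

Request:
jog_arm(motion=[-0.15,-1,0,0,0,0,0,-1,0,0,0,0,0,0,1.5,0,0,0,0,0,1.5,0,0,0,0,0,0.7,0,0,0,0,0,0.7,0,0,0,0,-0.2,0.5,0,0,0,0,-0.1,0.5,0,0,0,0,0,0,0,0,0])

```text
t: 5.73
tool_pos: [0.5457, 0.1683, 0.1032]
eef_rot: [-0.0, 0.292, 0.956, -0.0]
force: [0.2, -0.4, -0.1]
width: 0.001
finger_force: 0.0
```

```bash
python3 - <<'E'
from h import *
st()
E
```

```text
t 5.7333 base mm [ -84.9 -100.1  103.2] F_base [-0.2 -0.4 -0.1] w 0.001 ff 0.0 j [-0.7   0.31  0.38  1.84 -0.13  1.02  0.71]
tool axes in base(cols) [[0.001, 1.0, -0.001], [1.0, -0.001, 0.0], [0.0, -0.001, -1.0]]
```

Request:
jog_arm(motion=[0,0,0.3,0,0,0,0,0,0.3,0,0,0,0,0,0.3,0,0,0,0,0,0,0,0,0])

```text
t: 6.07
tool_pos: [0.5469, 0.1691, 0.0979]
eef_rot: [0.0, 0.292, 0.956, 0.001]
force: [-14.3, -5.1, 34.1]
width: 0.004
finger_force: 16.7
```

```bash
python3 - <<'E'
from h import *
from station import *
st()
c=capture('wrist')
cv2.imwrite('pics/w5.png',cv2.resize(c['image'][180:330,150:450],(800,400))[:,:,::-1])
E
```

```text
t 6.0667 base mm [ -83.6 -100.6   97.9] F_base [-12.2   9.   34.1] w 0.004 ff 16.683195596560836 j [-0.7   0.31  0.38  1.84 -0.14  1.01  0.72]
tool axes in base(cols) [[0.001, 1.0, 0.001], [1.0, -0.001, 0.0], [0.0, 0.001, -1.0]]
```

View pics/w5.png

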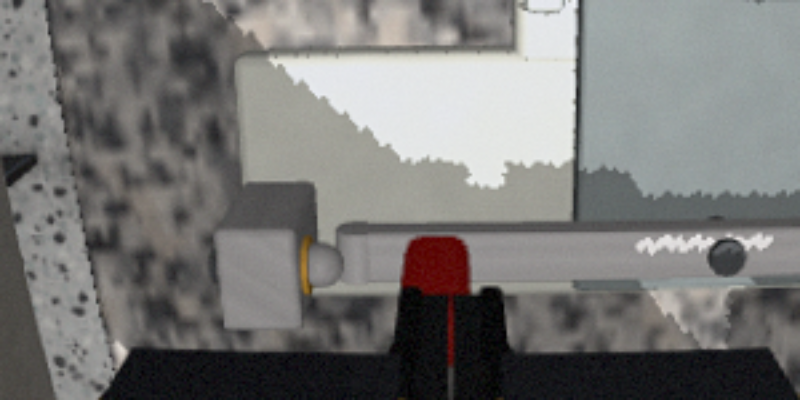

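The bar lies level with its nose at the spring ball around (325,262) in the zoom. Tip height is 72.9 mm against a shut handle top of 73 mm, so it has snapped shut. Next I'll lift and turn for the bolt.

Request:
jog_arm(motion=[0,0,-3,0,0,0,0,0,-3.5,0,0,0,0,0,-3.5,0,0,0,0,0,-3.5,0,0,0,0,0,-2.5,0,0,6,0,0,0,0,0,7,0,0,0,0,0,7,0,0,0,0,0,7,0,0,0,0,0,7,0,0,0,0,0,7,0,0,0,0,0,7,0,0,0,0,0,7], gripper=55)

```text
t: 7.12
tool_pos: [0.5463, 0.1695, 0.2546]
eef_rot: [0.0, 0.702, 0.712, 0.0]
force: [0.9, -0.1, -0.0]
width: 0.547
finger_force: 0.0
```

Request:
jog_arm(motion=[0,0,0,0,0,7,0,0,0,0,0,7,0,0,0,0,0,7,0,0,0,0,0,7,0,0,0,0,0,7,2,-2.5,0,0,0,0,2,-2.5,0,0,0,0,2,-2.5,0,0,0,0,2,-2.5,0,0,0,0,0,0,0,0,0,0])

```text
t: 7.95
tool_pos: [0.5044, 0.2993, 0.254]
eef_rot: [-0.001, 0.88, 0.474, -0.0]
force: [-0.7, 1.5, 0.2]
width: 0.55
finger_force: 0.0
```

```bash
python3 - <<'E'
from h import *
from station import *
st()
c=capture('wrist');pickle.dump(c,open('w6.pkl','wb'));cv2.imwrite('pics/w6.png',c['image'][:,:,::-1])
c2=pickle.load(open('w2.pkl','rb'))
for u in((462,20),(465,186),(523,28),(523,182)):print('w2 box',fpl(c2,u,.14))
for u in((367,90),(417,90),(390,66),(390,116)):print('w2 head',fpl(c2,u,.141),fpl(c2,u,.13))
for u in((346,90),(364,90)):print('w2 plate',fpl(c2,u,.156))
e=capture('scene')
h=cv2.cvtColor(e['image'],cv2.COLOR_RGB2HSV)
m=(((h[...,0]<8)|(h[...,0]>172))&(h[...,1]>150)&(h[...,2]>90));m[:,:335]=0;m[:,:][:190]=0;m[260:]=0;m[:,380:]=0
v,u=np.nonzero(m);print(len(u),u.mean() if len(u) else 0,v.mean() if len(u) else 0, b(plane(e,(u.mean(),v.mean()),.056)) if len(u) else 0)
E
```

```text
t 7.95 base mm [  0.8   7.2 254. ] F_base [0.9 1.4 0.2] w 0.55 ff 0.0 j [-1.01  0.21  0.47  1.64 -0.1   1.32 -1.11]
tool axes in base(cols) [[1.0, 0.009, 0.001], [0.009, -1.0, 0.003], [0.001, -0.003, -1.0]]
w2 box [ 20.7  34.5 140. ]
w2 box [ 23.4 -34.2 140. ]
w2 box [ 49.4  36.1 140. ]
w2 box [ 51.4 -31.1 140. ]
w2 head [-18.1   2.  141. ] [-16.7   3.2 130. ]
w2 head [  1.3   3.  141. ] [  4.2   4.3 130. ]
w2 head [ -9.3  11.8 141. ] [ -7.2  13.8 130. ]
w2 head [ -9.2  -7.7 141. ] [ -7.1  -7.3 130. ]
w2 plate [-27.1   0.2 156. ]
w2 plate [-21.1   0.3 156. ]
52 353.6730769230769 225.17307692307693 [-0.08797715 -0.10046443  0.056     ]
```

View pics/w6.png

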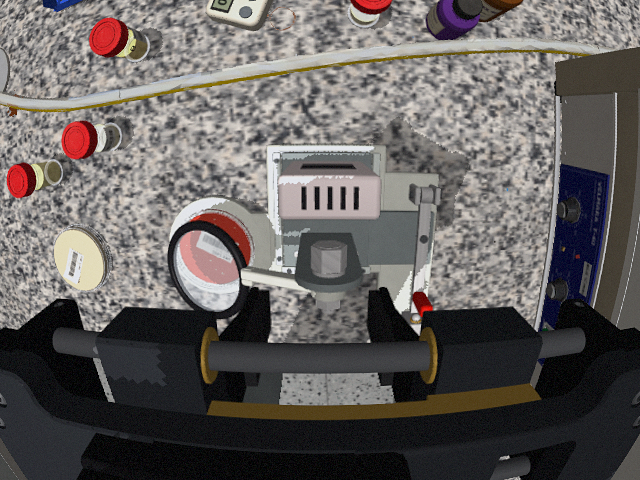

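The view shows the bolt head at (327,258) in the gap between the open fingers, and the keeper shut with its handle at (422,302). Scene triangulation puts the handle at x=-88, y=-100, consistent with shut. Next: tilt by the droop angle above the head.

Request:
jog_arm(motion=[-0.25,-1.55,1.75,0,0,0.5,-0.25,-1.55,1.75,0,0,0,0,0,0,-5.7,0,0,0,0,0,-5.7,0,0,0,0,0,-5.7,0,0,0,0,0,-5.7,0,0,0,0,0,0,0,0,0,0,0,0,0,0], gripper=52)

```text
t: 8.72
tool_pos: [0.4787, 0.3048, 0.2192]
eef_rot: [0.174, 0.867, 0.458, 0.091]
force: [0.8, -0.3, 0.5]
width: 0.519
finger_force: 0.0
```

```bash
cat >> h.py <<'E'
def goto(G,tilt):  # tool-frame shift (cm) to put the grasp point at base-frame G mm, and turn left (deg)
    s,R=st();Rb=B.T@R;Rg=Ro.from_euler('x',-tilt).as_matrix()@np.diag([1,-1,-1.])
    t=np.array(G)/1e3-.006*Rg[:,2]
    print('shift cm',(Rb.T@(t-b(s['tool_pos']))*100).round(2),'turn deg',np.rad2deg(Ro.from_matrix(Rb.T@Rg).as_rotvec()).round(2))
E
python3 - <<'E'
from h import *
goto((-4,1,130),.4)
E
```

```text
t 8.7167 base mm [ -9.   31.6 219.2] F_base [ 0.2 -0.9  0.5] w 0.519 ff 0.0 j [-1.26  0.13  0.41  1.85  0.38  1.16 -1.6 ]
tool axes in base(cols) [[1.0, -0.006, -0.004], [-0.007, -0.923, -0.385], [-0.001, 0.385, -0.923]]
shift cm [ 0.53 -0.61  8.81] turn deg [-0.28  0.23 -0.35]
```

Request:
jog_arm(motion=[0.27,-0.3,0,-0.3,0.2,-0.3,0.26,-0.3,0,0,0,0,0,0,1.5,0,0,0,0,0,1.5,0,0,0,0,0,1.5,0,0,0,0,0,1,0,0,0,0,0,0,0,0,0])

```text
t: 9.3
tool_pos: [0.4963, 0.298, 0.1649]
eef_rot: [0.177, 0.866, 0.458, 0.093]
force: [-0.3, -1.0, 0.1]
width: 0.514
finger_force: 0.0
```

```bash
python3 - <<'E'
from h import *
goto((-4,1,130),.4)
E
```

```text
t 9.3 base mm [ -4.8  13.3 164.9] F_base [-1.  -0.3  0.1] w 0.514 ff 0.0 j [-1.23  0.2   0.42  1.89  0.37  1.04 -1.6 ]
tool axes in base(cols) [[1.0, -0.005, -0.004], [-0.006, -0.92, -0.392], [-0.002, 0.392, -0.92]]
shift cm [ 0.09 -0.24  3.1 ] turn deg [ 0.15  0.22 -0.27]
```

Request:
jog_arm(motion=[0.08,-0.22,0.5,0,0.2,-0.2,0,0,0.8,0,0,0,0,0,0.8,0,0,0,0,0,0.8,0,0,0,0,0,0.2,0,0,0,0,0,0,0,0,0])

```text
t: 9.8
tool_pos: [0.5045, 0.2947, 0.1365]
eef_rot: [0.176, 0.864, 0.461, 0.095]
force: [-0.5, 0.4, -0.0]
width: 0.517
finger_force: 0.0
```

```bash
python3 - <<'E'
from h import *
goto((-4,1,130),.4)
E
```

```text
t 9.8 base mm [ -3.    4.6 136.5] F_base [ 0.   0.6 -0. ] w 0.517 ff 0.0 j [-1.21  0.24  0.42  1.92  0.37  0.97 -1.6 ]
tool axes in base(cols) [[1.0, 0.001, 0.002], [0.001, -0.92, -0.392], [0.002, 0.392, -0.92]]
shift cm [-0.1   0.07  0.14] turn deg [ 0.19 -0.12  0.04]
```

Request:
jog_arm(motion=[-0.1,0.07,0.14,0.2,0,0,0,0,0,0,0,0,0,0,0,0,0,0,0,0,0,0,0,0,0,0,0,0,0,0,0,0,0,0,0,0], gripper=20, grip_force=8)

```text
t: 10.3
tool_pos: [0.5057, 0.2936, 0.1368]
eef_rot: [0.175, 0.865, 0.461, 0.095]
force: [2.0, -2.1, 3.1]
width: 0.273
finger_force: 8.0
```

```bash
python3 - <<'E'
from h import *
s,R=st();print(B.T@s['wrist_torque'])
goto((-4,1,130),.4)
E
```

```text
t 10.3 base mm [ -3.2   3.  136.8] F_base [-0.6 -2.9  3.1] w 0.273 ff 7.9836535031790845 j [-1.21  0.23  0.42  1.92  0.37  0.96 -1.59]
tool axes in base(cols) [[1.0, -0.0, 0.004], [0.002, -0.921, -0.39], [0.004, 0.39, -0.921]]
[-0.35942111  0.26639433  0.02240065]
t 10.3 base mm [ -3.2   3.  136.8] F_base [-0.6 -2.9  3.1] w 0.273 ff 7.9836535031790845 j [-1.21  0.23  0.42  1.92  0.37  0.96 -1.59]
tool axes in base(cols) [[1.0, -0.0, 0.004], [0.002, -0.921, -0.39], [0.004, 0.39, -0.921]]
shift cm [-0.08 -0.08  0.11] turn deg [ 0.03 -0.23 -0.  ]
```

Request:
jog_arm(motion=[0,0,0,0,0,0,0,0,0,0,0,0,0,0,0,0,0,0,0,0.04,0,2.86,0,0,0,0.04,0,2.86,0,0,0,0.04,0,2.86,0,0,0,0.04,0,2.86,0,0,0,0,0,0,0,0], gripper=20, grip_force=52)

```text
t: 10.97
tool_pos: [0.5075, 0.2918, 0.1372]
eef_rot: [0.086, 0.879, 0.467, 0.048]
force: [-0.1, -3.3, 9.3]
width: 0.269
finger_force: 52.0
```

```bash
python3 - <<'E'
from h import *
s,R=st();print(B.T@s['wrist_torque'])
goto((-4,1,130),.0)
E
```

```text
t 10.9667 base mm [ -3.7   0.6 137.2] F_base [-2.8 -1.8  9.3] w 0.269 ff 51.997841941192746 j [-1.06  0.25  0.41  1.85  0.11  1.   -1.32]
tool axes in base(cols) [[1.0, -0.002, 0.004], [-0.001, -0.98, -0.197], [0.004, 0.197, -0.98]]
[-0.73946516  0.94915189 -0.13465593]
t 10.9667 base mm [ -3.7   0.6 137.2] F_base [-2.8 -1.8  9.3] w 0.269 ff 51.997841941192746 j [-1.06  0.25  0.41  1.85  0.11  1.   -1.32]
tool axes in base(cols) [[1.0, -0.002, 0.004], [-0.001, -0.98, -0.197], [0.004, 0.197, -0.98]]
shift cm [-0.03 -0.07  0.11] turn deg [11.34 -0.23 -0.09]
```

Request:
jog_arm(motion=[0,0.03,-0.01,2.83,0,0,0,0.03,-0.01,2.83,0,0,0,0.03,-0.01,2.83,0,0,0,0.03,-0.01,2.83,0,0,0,0,0,0,0,0,0,0,0,0,0,0,0,0,0,0,0,0])

```text
t: 11.55
tool_pos: [0.5082, 0.291, 0.1375]
eef_rot: [0.002, 0.882, 0.47, 0.002]
force: [3.0, -7.3, 7.1]
width: 0.267
finger_force: 52.0
```

```bash
python3 - <<'E'
from h import *
from station import *
s,R=st();print(B.T@s['wrist_torque'])
goto((-4,1,130),.0)
S,T=capture('scene'),capture('side');pickle.dump((S,T),open('f.pkl','wb'))
# black rim of the lens: ellipse centre in both views
P=[]
for c,x1,y0,y1 in((S,288,160,225),(T,290,170,235)):
    g=c['image'].max(2);m=(g<60).astype('uint8');k=np.zeros_like(m);k[y0:y1,235:x1]=m[y0:y1,235:x1]
    cn=sorted(cv2.findContours(k,0,2)[0],key=cv2.contourArea)[-3:]
    for q in cn[::-1]:
        if len(q)>5:print(cv2.contourArea(q),cv2.fitEllipse(q),cv2.boundingRect(q))
    P.append(cv2.fitEllipse(cn[-1])[0])
p,e=tri(S,P[0],T,P[1]);print('lens centre base mm',b(p)*1e3,e)
E
```

```text
t 11.55 base mm [ -4.   -0.5 137.5] F_base [-4.4 -6.6  7.1] w 0.267 ff 51.98665339965373 j [-0.93  0.29  0.39  1.78 -0.12  1.09 -1.09]
tool axes in base(cols) [[1.0, 0.0, 0.002], [0.0, -1.0, -0.007], [0.002, 0.007, -1.0]]
[-1.638703    1.11127025 -0.04736713]
t 11.55 base mm [ -4.   -0.5 137.5] F_base [-4.4 -6.6  7.1] w 0.267 ff 51.98665339965373 j [-0.93  0.29  0.39  1.78 -0.12  1.09 -1.09]
tool axes in base(cols) [[1.0, 0.0, 0.002], [0.0, -1.0, -0.007], [0.002, 0.007, -1.0]]
shift cm [ 0.   -0.15  0.15] turn deg [ 0.38 -0.11  0.02]
16.0 ((281.5003356933594, 167.7785186767578), (8.827133178710938, 11.826299667358398), 55.24984359741211) (275, 162, 12, 12)
49.0 ((258.8533020019531, 201.80215454101562), (13.65018367767334, 34.80384063720703), 85.16697692871094) (242, 198, 35, 12)
37.5 ((271.07830810546875, 175.23184204101562), (6.561593055725098, 13.868881225585938), 4.8662943840026855) (268, 170, 7, 12)
6.0 ((288.64630126953125, 176.4895782470703), (3.682307481765747, 5.220533847808838), 1.0279417037963867) (287, 174, 3, 6)
lens centre base mm [121.13730604 117.5417366   62.50739131] 0.041921644789117515
```

```bash
python3 - <<'E'
from h import *
S,T=pickle.load(open('f.pkl','rb'))
import station
W=station.capture('wrist');pickle.dump(W,open('wf.pkl','wb'))
a=np.linspace(0,2*np.pi,13)[:-1]
for n,c in(('S',S),('T',T)):
  for dr in(.1,0,-.1):
    ring=np.array([w(((-42+46*np.cos(t))/1e3,.001+(.122+.046*np.sin(t))*np.cos(dr),.130-(.122+.046*np.sin(t))*np.sin(dr))) for t in a])
    q=proj(c,ring);print(n,dr,'bbox',q.min(0).round(1),q.max(0).round(1),'gray',[int(c['image'][int(round(v)),int(round(u))].max()) for u,v in q])
  g=(c['image'].max(2)<75)
  for v in range(160,215,2):
    print(v,''.join('#' if x else '.' for x in g[v,225:320]))
E
```

```text
S 0.1 bbox [248.  182.7] [283.8 208.4] gray [202, 221, 221, 68, 196, 174, 144, 118, 233, 52, 48, 205]
S 0 bbox [246.9 179.2] [283.4 205. ] gray [111, 87, 121, 94, 82, 69, 65, 66, 63, 57, 58, 57]
S -0.1 bbox [246.4 175.7] [283.4 201.5] gray [231, 248, 157, 184, 68, 233, 235, 241, 108, 165, 97, 221]
160 .....................................................#.................########################
162 ............................................................###################################
164 .................................................############..................................
166 ..................................................########..............####.######............
168 ..................................................#######.................####.##.##..#...#..#.
170 .....................................................###...............##########..............
172 ......................................................###..............###########.##..........
174 .....................................................#.##...............#############..........
1
[... 4402 characters left out ...]

202 .................##..............................###...........................................
204 .................##............................####............................................
206 .................######...................#######........................#.....................
208 .....................#######################...................................................
210 ...............................................................................................
212 ...............................................................................................
214 ...............................................................................................
```

The pixel masks put the rim at the predicted level position within about 1 px. I'll refine this with ellipse centres, calibrated on the initial image at the known droop of 0.40.

```bash
python3 - <<'E'
from h import *
d=pickle.load(open('c0.pkl','rb'));S,T=pickle.load(open('f.pkl','rb'))
def cen(c,x0,x1,y0,y1):
    m=c['image'].max(2)<85;k=np.zeros_like(m);k[y0:y1,x0:x1]=m[y0:y1,x0:x1]
    v,u=np.nonzero(k);p=np.c_[u,v].astype(np.float32)
    for _ in range(4):
        e=cv2.fitEllipseDirect(p);a=np.deg2rad(e[2]);q=(p-e[0])@np.array([[np.cos(a),-np.sin(a)],[np.sin(a),np.cos(a)]])/(np.array(e[1])/2)
        r=np.hypot(*q.T);p=p[abs(r-1)<.15]
    print(len(p),e);return e[0]
o0=[cen(d['scene'],250,292,188,222),cen(d['side'],245,284,205,232)]
o1=[cen(S,242,286,178,210),cen(T,236,280,194,213)]
for n,c0,c1,a,q in(('S',d['scene'],S,o0[0],o1[0]),('T',d['side'],T,o0[1],o1[1])):
    def at(c,uv,y):
        o,r=ray(c,uv);o=b(o);r=B.T@r;return (o+r*(y-o[1])/r[1])
    P=lambda dr,x:w((x,.001+.122*np.cos(dr),.130-.122*np.sin(dr)))
    for x in(-.042,):
        e0=proj(c0,P(.4,x))[0]-a
        for dr in(-.05,0,.05):print(n,dr,'pred-calib minus seen',(proj(c1,P(dr,x))[0]-e0-q).round(2),'e0',e0.round(2))
E
```

```text
191 ((270.9037780761719, 204.80599975585938), (22.380090713500977, 34.012657165527344), 54.67134475708008)
122 ((263.4656982421875, 217.97996520996094), (12.52845573425293, 32.9518928527832), 61.37803268432617)
198 ((265.66070556640625, 192.20985412597656), (25.447826385498047, 35.1690788269043), 84.02996063232422)
124 ((258.8364562988281, 201.9143829345703), (13.5885009765625, 33.57830047607422), 85.43876647949219)
S -0.05 pred-calib minus seen [-0.36 -2.33] e0 [-0.32  0.22]
S 0 pred-calib minus seen [-0.19 -0.59] e0 [-0.32  0.22]
S 0.05 pred-calib minus seen [0.09 1.14] e0 [-0.32  0.22]
T -0.05 pred-calib minus seen [-0.52 -2.51] e0 [-0.62 -0.81]
T 0 pred-calib minus seen [-0.4  -0.35] e0 [-0.62 -0.81]
T 0.05 pred-calib minus seen [-0.15  1.81] e0 [-0.62 -0.81]
```

Request:
jog_arm(motion=[0,0.05,-0.03,0.6,0,0,0,0,0,0,0,0,0,0,0,0,0,0,0,0,0,0,0,0,0,0,0,0,0,0,0,0,0,0,0,0])

```text
t: 12.2
tool_pos: [0.5081, 0.291, 0.1376]
eef_rot: [-0.002, 0.882, 0.471, -0.0]
force: [2.8, -6.9, 4.9]
width: 0.264
finger_force: 52.0
```

```bash
python3 - <<'E'
from h import *
from station import *
st()
S,T=capture('scene'),capture('side')
def cen(c,x0,x1,y0,y1):
    m=c['image'].max(2)<85;k=np.zeros_like(m);k[y0:y1,x0:x1]=m[y0:y1,x0:x1]
    v,u=np.nonzero(k);p=np.c_[u,v].astype(np.float32)
    for _ in range(4):
        e=cv2.fitEllipseDirect(p);a=np.deg2rad(e[2]);q=(p-e[0])@np.array([[np.cos(a),-np.sin(a)],[np.sin(a),np.cos(a)]])/(np.array(e[1])/2)
        p=p[abs(np.hypot(*q.T)-1)<.15]
    return e[0]
print(cen(S,242,286,178,210),cen(T,236,280,194,213))
W=capture('wrist');h=cv2.cvtColor(S['image'],cv2.COLOR_RGB2HSV)
m=(((h[...,0]<8)|(h[...,0]>172))&(h[...,1]>150)&(h[...,2]>90));m[:,:335]=0;m[:190]=0;m[260:]=0;m[:,380:]=0
v,u=np.nonzero(m);print('handle',len(u),b(plane(S,(u.mean(),v.mean()),.056))*1e3, u.min(),u.max(),v.min(),v.max())
q=proj(S,[w((-.0865,-.0985,z)) for z in(.036,.056,.073)]);print('expected handle px',q.round(1).tolist())
E
```

```text
t 12.2 base mm [ -4.   -0.4 137.6] F_base [-4.2 -6.2  4.9] w 0.264 ff 51.98211677838117 j [-0.92  0.3   0.39  1.78 -0.13  1.09 -1.08]
tool axes in base(cols) [[1.0, 0.001, 0.002], [0.001, -1.0, 0.004], [0.002, -0.004, -1.0]]
(265.5361022949219, 191.82815551757812) (258.7413024902344, 201.52267456054688)
handle 53 [ -88.0308042  -100.57527151   56.        ] 352 356 219 231
expected handle px [[352.7, 229.9], [352.9, 224.7], [353.1, 220.2]]
```

```bash
python3 -c "
from station import *
print(job_done())"
```

```text
the job is handed in; nothing more can be done
None
```

I've handed the job in: the keeper bar reads as shut, and the gripper is still holding the bolt head across its flats at 52 N. By camera the lens arm is level to within about 0.01 rad. On the way down my fingers slipped in front of the keeper handle once and pushed with about 37 N before I lifted off.

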